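# Shut the empty stock bin and drop the front of the stud bin

### The job

Three drop-front stock bins stand on the bench; the empty one has been left with its front flap hanging down. Push that flap back up until it is fully shut, and only then pull the front flap of the bin of studs all the way down, so that the studs can be got at. Leave the bin of hexagon nuts shut.

Things in the scene. Friction and masses are not known exactly. Their poses are not given: they have to be found in the camera images.
- empty_bar (a point): Grab bar centre on the empty bin's flap, which starts hanging 0.9 to 1.45 rad down. All 3 bins and flaps are alike. Round level bar, 12 mm thick, 98 clear between its 2 arms, in the flap's plane, 175 from the hinge, 55 past the flap's free edge. Axes: z from hinge along the flap to the bar, y along the bar, x the inner side. Angle of z from vertical: 0 shut, 1.5 rad right down (both stops).
- stud_bar (a point): Same point on the bin of long round studs lying front to back; its flap starts shut. Flap 140 wide, 6 thick, hinged along its lower edge 70 mm above the bench; its top swings out and down towards the robot. Shut: z up, x into the bin, bar 245 above the bench. Right down: z level to the robot, x up. Stiff hinge, the flap stays where left; under 6 N at the bar moves it.
- nut_bar (a point): Same point on the bin of flat hexagon nuts; its flap starts shut and must stay so. Bins: galvanised, open-topped, 150 x 150, walls 187 above the bench, side by side in any order, centres about 190 mm or more apart, turned up to 0.2 rad, nothing tall between them. Small things on the bench where a flap comes down are under 45 mm high.
There are look-alikes about, which are no part of the job. What is shaped like the part that bears nut_bar but yellow is not meant.

How it is judged:
By the outcome, as a careful person would: the job done as asked, in the order asked, and still so for the second after the job is handed in, with the robot touching nothing.
It also fails if it takes over 58 s, if anything falls off the work surface, if the arm or the gripper's body presses on something with over 40 N, if the wrist force passes 120 N, or if a joint passes its speed limit or range.

### The arm

A 6-joint arm with a two-finger parallel gripper is mounted at the origin on the work surface. World frame = base frame: x ahead of the robot, y to its left, z up, the work surface at z = 0. Lengths are in m, angles in rad, forces in N, time in s.
With the tool pointing down it reaches from about 0.35 to 0.975 m from the base axis. Payload 17.4 kg.
Tool frame: the origin (TCP) lies at the very end of the fingers, on their centre line; the grasp point (between the pads) lies env.hold_point_z behind it (env.hold_point_z is the distance from the TCP to the grasp point, in m); z points along the fingers, y is the direction in which the jaws open and shut (so a half turn about z gives the same grasp; the last joint's range is limited). The gripper opens to 85 mm and grips with 20 to 120 N. Pads are 22 mm wide; open, the fingers measure 114 mm over their backs; the gripper's body (76 mm by 85 mm) begins 54 mm behind the grasp point. The pads swing forward as they close: fully open they stand 13 mm farther back than shut.
Start: joints at [-1.242, 0.116, 1.442, -0, 1.584, -0.038], TCP at [0.242, -0.63, 0.231] pointing down, gripper open.
Joint ranges: [-2.83, 2.83], [-0.83, 2.19], [0.07, 2.5], [-1.14, 4.28], [0.01, 3], [-2.97, 2.97]. Speed limits (rad/s): [1.89, 1.89, 2.22, 3.14, 3.14, 3.14].

### API

Orientations are given as [roll, pitch, yaw] about the fixed x, y, z axes, in that order (R = Rz(yaw) Ry(pitch) Rx(roll)).
In Python, from cell import env gives the robot as it stands.
- The arm moves only by the tool send_rows, never from a script. Its argument "deltas" is a list of rows, each a list of 7 numbers: the shift along the tool's x, y, z in m, then the turn, a rotation vector about the tool's x, y, z in rad, then the closure, from -1 (fully open) to 1 (shut). In form: [[dx, dy, dz, ax, ay, az, jaw], ...]. A call has 1 to 20 rows; each row is the pose to reach, as a shift and turn from the pose measured when the call began, along the tool's axes at that moment; what a row does not reach only later rows make up. A row lasts 1/8 s, in which the tool goes at most 62.5 mm and 10.7 degrees, less where a joint would pass 70% of its speed; a pose out of reach is approached as far as the arm can. A call with a gripper value outside its range is refused whole. The fingers move at their own pace and stop on an object; "newtons" is the grip in N (left out, the last holds). Time passes only in rows, so rows that repeat a pose let the fingers close. It gives the time, the measured TCP pose, the force and the opening at its end, in the units of the state.
- env.state(): the state, without advancing time (a new reading comes with each control period).
- env.read_camera(name): name is "scene" or "top" or "wrist"; returns (picture, depth): 480x640x3 uint8, red, green, blue; 480x640 float32, m along the optical axis (not along the pixel's ray), 0 where there is no reading.
- env.camera_info(name): a dict with "camera_matrix" (3x3 intrinsics, pixels), "k1" (the pictures are not rectified: a ray, as slopes to the right and down, at radius r is drawn at 1 + k1 r^2 times it, then the intrinsics apply), "origin" and "rotation" of the camera in the world; the wrist camera has in their place "tool_from_camera" (4x4, takes a point from camera to tool coordinates, whose origin is the TCP and whose axes are the flange's). Camera axes: x right, y down, z forward; pixel columns grow to the right and rows downward; lengths in m; the calibration is good to about 2 mm. A picture is of the moment at which its call begins: read the wrist's pose just before it. camera_info takes no time and is no camera call.
- env.finish_job(): hands the job in, once; it reports no verdict.
The state is a dict: "time_s": time; "joint_positions": joint angles; "joint_velocities": joint speeds; "joint_efforts": joint torques, N m; "tcp_pos": TCP position; "eef_rot": TCP orientation; "contact_force": force on the tool from outside, world axes, zero at the start; "moment": the same for the moment, N m; "grip_width": finger opening in m.
Only numpy, scipy, OpenCV 4.12 (cv2) and the standard library are available. Lean on these libraries where they do the work, as an engineer would, in place of code of your own. Each camera call takes 0.05 s, during which the arm holds its last target.

## Working session

There is one attempt and no reset: what is moved stays moved. The work goes in short steps, Python scripts to look and compute and a tool call to move; the robot and the scene stay as the last step left them, time stands still between calls to the robot, and variables do not carry over. Pictures are saved under pics/ and viewed, and the job is handed in when it is done.

Besides the shell and the picture viewer there is one more tool, called in YAML: its name, and indented under it one key for each argument. send_rows: Moves the arm, as the interface text tells. Its arguments: {"type":"object","properties":{"deltas":{"type":"array"},"newtons":{"type":"number"}},"required":["deltas"]}

```bash
ls; mkdir -p pics; python3 - <<'E'
from cell import env
import cv2,numpy as np
print(env.state()); print(env.hold_point_z)
for n in ("scene","top"):
    i=env.camera_info(n); print(n,i)
    p,d=env.read_camera(n); cv2.imwrite(f"pics/{n}0.png",p[:,:,::-1]); np.save(f"{n}0.npy",d); 
print(env.camera_info("wrist"))
E
```

```text
pics
{'time_s': 0.0, 'joint_positions': array([-1.24180988e+00,  1.16532200e-01,  1.44225206e+00, -1.58270017e-05,
        1.58399272e+00, -3.77839663e-02]), 'joint_velocities': array([ 0.00092885, -0.00088157,  0.00120653, -0.00092217, -0.00148578,
        0.00185231]), 'joint_efforts': array([-1.39486459e-03, -7.31993723e+01, -6.32486343e+01, -1.42015824e-04,
        6.43397201e-03, -6.17909350e-06]), 'tcp_pos': array([ 0.24199612, -0.62993686,  0.2305392 ]), 'eef_rot': array([-3.14040857e+00, -2.89233497e-05,  3.66770199e-01]), 'contact_force': array([ 0.08736927, -0.03953865,  0.02967512]), 'moment': array([-0.02682466,  0.0207332 , -0.01786419]), 'grip_width': 0.08531015631591508}
0.0187
scene {'camera_matrix': array([[433.00278486,   0.        , 315.7786899 ],
       [  0.        , 433.00278486, 236.49602278],
       [  0.        ,   0.        ,   1.        ]]), 'k1': -0.07896741493943653, 'origin': array([0.70040722, 0.00337053, 0.93058148]), 'rotation': array([-2.82552075,  0.00649452,  1.24336427])}
top {'camera_matrix': array([[549.60694015,   0.        , 320.57168708],
       [  0.        , 549.60694015, 238.72357011],
       [  0.        ,   0.        ,   1.        ]]), 'k1': -0.17247150082637183, 'origin': array([0.35130179, 0.07961344, 1.46312457]), 'rotation': array([-3.0553924 , -0.02121241, -1.55378234])}
{'camera_matrix': array([[340.48698341,   0.        , 321.15080554],
       [  0.        , 340.48698341, 243.2435331 ],
       [  0.        ,   0.        ,   1.        ]]), 'k1': -0.016168288897563606, 'tool_from_camera': array([[-1.39750891e-03, -9.55270032e-01, -2.95731657e-01,
         7.53495254e-02],
       [ 9.99998984e-01, -1.41806467e-03, -1.44972000e-04,
        -7.89359005e-04],
       [-2.80879208e-04, -2.95731559e-01,  9.55271043e-01,
        -1.42783602e-01],
       [ 0.00000000e+00,  0.00000000e+00,  0.00000000e+00,
         1.00000000e+00]])}
```

View pics/scene0.png

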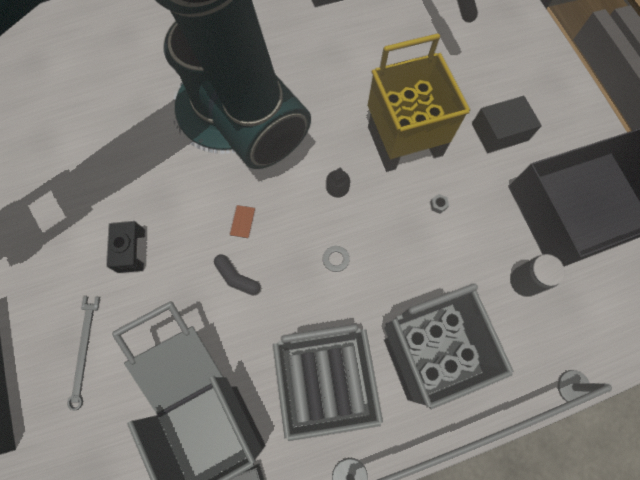

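View pics/top0.png

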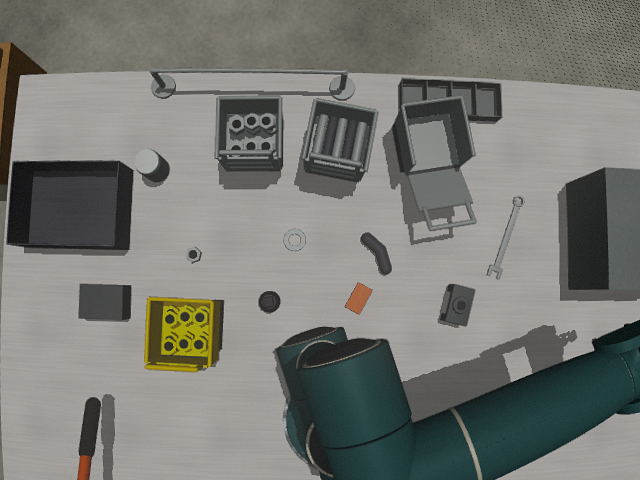

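The top view shows the nut bin at about (250,133), the stud bin at (340,140) with its shut flap on the lower edge near row 165, and the empty bin at (433,135). The empty bin's flap hangs down towards the robot, with its bar near (450,222). The yellow bin is a decoy, and a rail runs behind the bins at row 75. Next I'll measure the positions.

```bash
cat > h.py <<'E'
from cell import env
import numpy as np, cv2
from scipy.spatial.transform import Rotation as R
def cam(n,st=None):
    i=env.camera_info(n); K=i["camera_matrix"];k1=i["k1"]
    if n=="wrist":
        T=np.eye(4);T[:3,:3]=R.from_euler("xyz",st["eef_rot"]).as_matrix();T[:3,3]=st["tcp_pos"]
        T=T@i["tool_from_camera"]; return K,k1,T[:3,:3],T[:3,3]
    return K,k1,R.from_euler("xyz",i["rotation"]).as_matrix(),np.array(i["origin"])
def slopes(K,k1,uv):
    uv=np.atleast_2d(np.float64(uv))
    return cv2.undistortPoints(uv[:,None,:],K,np.array([k1,0,0,0.])).reshape(-1,2)
def rays(c,uv):
    K,k1,Rm,o=c; s=slopes(K,k1,uv); return o,np.c_[s,np.ones(len(s))]@Rm.T
def pts(c,uv,d):
    o,r=rays(c,uv); return o+r*np.asarray(d)[:,None]
def plane(c,uv,z):
    o,r=rays(c,uv); return o+r*((z-o[2])/r[:,2])[:,None]
def proj(c,P):
    K,k1,Rm,o=c; q=(np.atleast_2d(P)-o)@Rm; s=q[:,:2]/q[:,2:]; s=s*(1+k1*(s**2).sum(1,keepdims=True)); return s*[K[0,0],K[1,1]]+K[:2,2]
def cloud(c,d):
    v,u=np.mgrid[0:480,0:640]; return pts(c,np.c_[u.ravel(),v.ravel()],d.ravel()).reshape(480,640,3)
E
python3 - <<'E'
from h import *
for n in("top","scene"):
    d=np.load(n+"0.npy"); P=cloud(cam(n),d); P[d==0]=np.nan; np.save(n+"P.npy",P)
    print(n,(d==0).mean())
    # crude zoom with height map
    z=P[...,2]
    im=cv2.applyColorMap(np.uint8(np.clip(np.nan_to_num(z)/0.3,0,1)*255),cv2.COLORMAP_JET)
    src=cv2.imread(f"pics/{n}0.png")
    (a,b,c,e)=(180,70,500,250) if n=="top" else (100,260,540,480)
    cv2.imwrite(f"pics/{n}_z.png",np.vstack([cv2.resize(x[b:e,a:c],(int((c-a)*1.7),int((e-b)*1.6)),interpolation=cv2.INTER_CUBIC) for x in(src,im)]))
E
```

```text
top 0.003938802083333333
scene 0.003990885416666667
```

View pics/top_z.png

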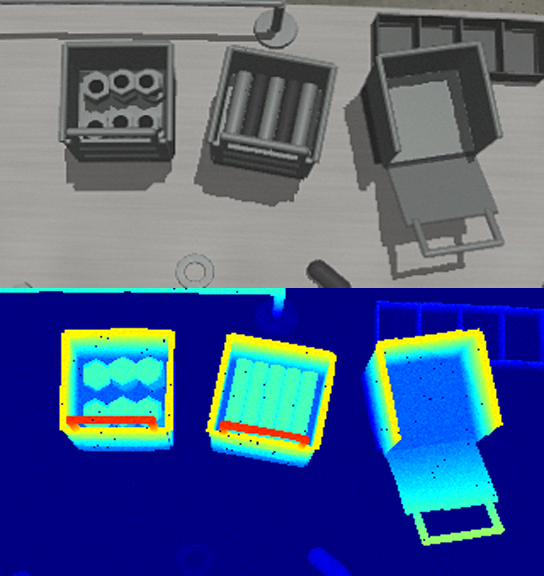

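View pics/scene_z.png

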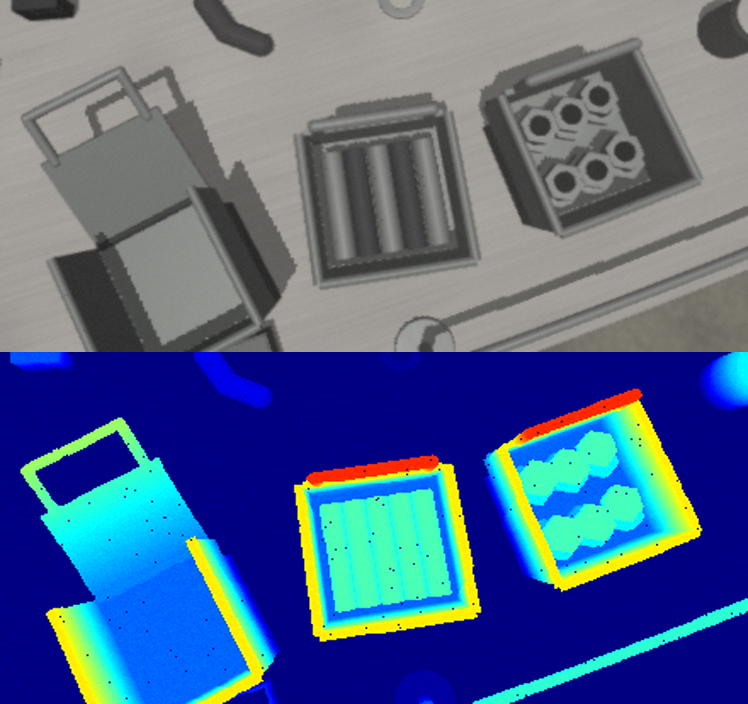

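The depth image separates the bars cleanly: the two shut bars show red and the hanging bar is yellow-green. Now I'll fit lines to them.

```bash
python3 - <<'E'
from h import *
def box(n):return (180,80,500,250) if n=="top" else (100,260,540,480)
for n in("top","scene"):
    P=np.load(n+"P.npy");a,b,c,e=box(n);Q=P[b:e,a:c].reshape(-1,3);Q=Q[~np.isnan(Q[:,0])]
    H=Q[(Q[:,2]>0.225)&(Q[:,2]<.27)]
    for nm,m in(("nut",H[:,1]>0.16),("stud",(H[:,1]<0.16)&(H[:,1]>-.1))):
        h=H[m]; 
        if len(h)<10: print(n,nm,len(h));continue
        ctr=h.mean(0);_,_,v=np.linalg.svd(h-ctr,full_matrices=False);d=v[0]*np.sign(v[0][1]);t=(h-ctr)@d
        print(n,nm,len(h),"ctr",ctr+d*(t.min()+t.max())/2,"len",np.ptp(t),"dir",d,"yaw",np.arctan2(-d[0],d[1]),"zmax",np.percentile(h[:,2],95))
    # walls
    # empty flap: region y<-.05 between
    W=Q[(Q[:,2]>.18)&(Q[:,2]<.195)]
    print(n,"walls y range empt",W[W[:,1]<-.08].min(0),W[W[:,1]<-.08].max(0))
P=np.load("topP.npy")
# flap plane pixels in top: rough polygon from zoom: x=180+X/1.7,y=70+Y/1.6
m=np.zeros((480,640),np.uint8)
poly=np.array([(180+X/1.7,70+Y/1.6) for X,Y in((395,168),(468,160),(488,206),(412,218))],np.int32)
cv2.fillPoly(m,[poly],1)
F=P[m>0];F=F[~np.isnan(F[:,0])]
c=np.median(F,0)
_,_,v=np.linalg.svd(F-F.mean(0),full_matrices=False);nn=v[2]*np.sign(v[2][2]);print("flap ctr",F.mean(0),"n",nn,"resid",np.std((F-F.mean(0))@nn),"angle from vertical",np.pi/2-np.arccos(nn[2]) , "yaw(horizontal of n)",np.arctan2(nn[1],nn[0]))
# bar: points beyond the flap edge
m=np.zeros((480,640),np.uint8)
poly=np.array([(180+X/1.7,70+Y/1.6) for X,Y in((405,222),(490,208),(515,248),(415,260))],np.int32)
cv2.fillPoly(m,[poly],1);B=P[m>0];B=B[(B[:,2]>.06)]
print("bar pts",len(B),B.min(0),B.max(0))
np.save("B.npy",B);np.save("F.npy",F)
z=nn.copy(); # flap direction z (hinge->bar): perpendicular to n, in vertical plane containing n, downwards x
hz=np.array([nn[0],nn[1],0]);hz/=np.linalg.norm(hz)
print("hz",hz)
yax=np.cross([0,0,1],hz); 
f=np.cross(yax,nn); print("z-axis cand",f)
if f[0]>0:f=-f
s=B@f; s0=s.max(); bb=B[s>s0-.012]; t=bb@yax
ctr=bb.mean(0)
print("bar end",bb.mean(0),"y mid",(t.min()+t.max())/2-ctr@yax,"len",np.ptp(t),"n",len(bb),"plane off",((bb-F.mean(0))@nn).mean())
E
```

```text
top nut 280 ctr [0.64991069 0.23028324 0.24777576] len 0.11849618882224613 dir [-0.01325621  0.99990731  0.00310505] yaw 0.013256659430847079 zmax 0.2529825440438017
top stud 272 ctr [0.63692509 0.02574256 0.24805845] len 0.1205898076066231 dir [ 0.16232637  0.98663667 -0.01407929] yaw -0.16306414820222656 zmax 0.2528672681179101
top walls y range empt [ 0.64258349 -0.31537306  0.18044177] [ 0.82313929 -0.1337826   0.1949684 ]
scene nut 535 ctr [0.65134792 0.22910224 0.24960959] len 0.12102825530946726 dir [-0.02526996  0.99924154  0.02962734] yaw 0.025283755224441 zmax 0.25280304818564314
scene stud 595 ctr [0.63900964 0.02444245 0.25011332] len 0.12133862700625463 dir [ 0.17900724  0.98384081 -0.00369646] yaw -0.17997854113658215 zmax 0.25276050458397864
scene walls y range empt [ 0.64282926 -0.31567121  0.18000617] [ 0.80330462 -0.13356676  0.19493182]
flap ctr [ 0.60659171 -0.24616718  0.09960183] n [0.46235844 0.08554189 0.88255722] resid 0.002377160562704424 angle from vertical 1.08127327976858 yaw(horizontal of n) 0.18294342412187364
bar pts 621 [ 0.49108049 -0.32567861  0.11496376] [ 0.57326443 -0.18610542  0.16353418]
hz [0.98331247 0.18192466 0.        ]
z-axis cand [ 0.86782953  0.16055893 -0.470205  ]
bar end [ 0.50556111 -0.2651869   0.15623198] y mid -0.00042323777363056925 len 0.12173106412720741 n 225 plane off 0.0016400124246619236
```

```bash
python3 - <<'E'
from h import *
P=np.load("sceneP.npy")
Q=P[260:480,100:300].reshape(-1,3);Q=Q[~np.isnan(Q[:,0])]
a=.183
for n,B in(("top",np.load("B.npy")),("scene",Q[(Q[:,2]>.07)&(Q[:,0]<.64)&(Q[:,1]<-.14)])):
  for it in range(4):
    hz=np.array([np.cos(a),np.sin(a),0]);y=np.array([-hz[1],hz[0],0])
    s=B@hz; bb=B[s<np.percentile(s,.5)+.012]; 
    q=bb[:,:2]-bb[:,:2].mean(0);v=np.linalg.svd(q,full_matrices=False)[2][0];v*=np.sign(v[1]);a=np.arctan2(-v[0],v[1])
  t=bb@y;c=bb.mean(0);c=c+y*((t.min()+t.max())/2-c@y)
  print(n,len(bb),"c",c,"yaw",a,"len",np.ptp(t),"zmed",np.median(bb[:,2]),"zmax",np.percentile(bb[:,2],95))
# walls rim lines of empty & stud: minAreaRect of rim points z .18-.195
W=np.vstack([np.load(n+"P.npy").reshape(-1,3) for n in("top","scene")]);W=W[(W[:,2]>.182)&(W[:,2]<.193)&(W[:,0]>.6)&(W[:,0]<.85)]
for nm,lo,hi in(("empty",-.34,-.12),("stud",-.09,.12),("nut",.135,.33)):
    w=W[(W[:,1]>lo)&(W[:,1]<hi)]; print(nm,len(w),cv2.minAreaRect(np.float32(w[:,:2])))
E
```

```text
top 241 c [ 0.50602591 -0.26553139  0.15599377] yaw 0.18290392435612787 len 0.12173106776272141 zmed 0.15600120598731193 zmax 0.16032739849411737
scene 463 c [ 0.5063489  -0.26592417  0.15709433] yaw 0.18344775311686068 len 0.12165836612845377 zmed 0.1572964241759912 zmax 0.16005491532969768
empty 1614 ((0.7338374853134155, -0.2245563268661499), (0.15716230869293213, 0.16270826756954193), 10.137683868408203)
stud 2321 ((0.7125257253646851, 0.012409426271915436), (0.16093702614307404, 0.16091689467430115), 79.84840393066406)
nut 2306 ((0.7264658212661743, 0.2312997281551361), (0.1640457808971405, 0.16139550507068634), 1.2615336179733276)
```

send_rows:
  deltas:
    - [0,0,-0.06,0,0,0,-0.2]
    - [0.04,-0.03,-0.11,0,0,-0.15,-0.2]
    - [0.08,-0.06,-0.11,0,0,-0.31,-0.2]
    - [0.13,-0.09,-0.11,0,0,-0.47,-0.2]
    - [0.18,-0.12,-0.11,0,0,-0.63,-0.2]
    - [0.23,-0.15,-0.11,0,0,-0.79,-0.2]
    - [0.28,-0.18,-0.11,0,0,-0.95,-0.2]
    - [0.33,-0.21,-0.11,0,0,-1.11,-0.2]
    - [0.36,-0.235,-0.1,0,0,-1.25,-0.2]
    - [0.378,-0.246,-0.08,0,0,-1.386,-0.2]
    - [0.378,-0.246,-0.03,0,0,-1.386,-0.2]
    - [0.378,-0.246,-0.01,0,0,-1.386,-0.2]
    - [0.378,-0.246,-0.01,0,0,-1.386,-0.2]

```text
time_s: 1.72
tcp_pos: [0.5062, -0.2648, 0.2401]
eef_rot: [-3.14, -0.002, 1.752]
contact_force: [0.6, -0.1, 0.6]
grip_width: 0.0513
```

```bash
python3 - <<'E'
from h import *
s=env.state();p,d=env.read_camera("wrist");cv2.imwrite("pics/w1.png",p[:,:,::-1])
print(s["time_s"],s["tcp_pos"],s["eef_rot"],s["grip_width"])
c=cam("wrist",s);P=cloud(c,d);P[d==0]=np.nan
print("bar proj",proj(c,[.507,-.265,.151]))
Q=P.reshape(-1,3);Q=Q[(Q[:,2]>.14)&(Q[:,2]<.165)&(abs(Q[:,1]+.265)<.08)&(abs(Q[:,0]-.507)<.03)]
print(len(Q),Q.mean(0),Q.min(0),Q.max(0))
E
```

```text
1.725 [ 0.50621852 -0.26480416  0.24014775] [-3.13986942e+00 -2.29944006e-03  1.75222020e+00] 0.05126530274242409
bar proj [[322.96528843 249.79903794]]
3691 [ 0.50868375 -0.25552668  0.15413256] [ 0.49019009 -0.3234599   0.14000658] [ 0.53699802 -0.20072909  0.1598926 ]
```

View pics/w1.png

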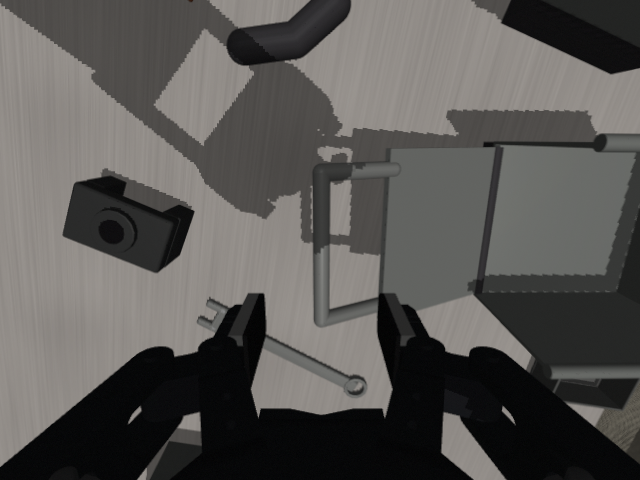

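The wrist view shows the bar running vertically at column 322, midway between the jaws (columns 265 and 380). I'll descend and grip it.

send_rows:
  deltas:
    - [0,0,0.05,0,0,0,-0.2]
    - [0,0,0.095,0,0,0,-0.2]
    - [0,0,0.11,0,0,0,-0.2]
    - [0,0,0.11,0,0,0,1]
    - [0,0,0.11,0,0,0,1]
    - [0,0,0.11,0,0,0,1]
    - [0,0,0.11,0,0,0,1]
    - [0,0,0.11,0,0,0,1]
  newtons: 40

```text
time_s: 2.78
tcp_pos: [0.506, -0.2659, 0.1342]
eef_rot: [-3.141, 0.001, 1.752]
contact_force: [-14.5, -1.5, 9.5]
grip_width: 0.0107
```

send_rows:
  deltas:
    - [0,0.006,-0.01,0,0,0,1]
    - [0,0.013,-0.021,0,0,0,1]
    - [0,0.021,-0.031,0,0,0,1]
    - [0,0.03,-0.041,0,0,0,1]
    - [0,0.039,-0.05,0,0,0,1]
    - [0,0.049,-0.058,0,0,0,1]
    - [0,0.049,-0.058,0,0,0,1]

```text
time_s: 3.65
tcp_pos: [0.5552, -0.257, 0.1953]
eef_rot: [3.141, 0.002, 1.752]
contact_force: [-9.9, 3.0, 12.0]
grip_width: 0.0104
```

```bash
python3 - <<'E'
from h import *
p,d=env.read_camera("scene");cv2.imwrite("pics/s2.png",p[:,:,::-1])
E
```

```text
(no output)
```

View pics/s2.png

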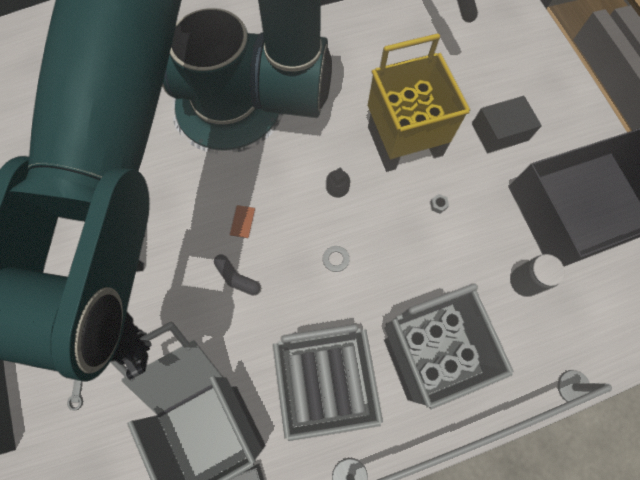

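The flap is following, with the gripper on the bar at about (150,345). Next I'll finish the arc to the shut stop.

send_rows:
  deltas:
    - [0,0.011,-0.006,0,0,0,1]
    - [0,0.022,-0.012,0,0,0,1]
    - [0,0.034,-0.018,0,0,0,1]
    - [0,0.046,-0.023,0,0,0,1]
    - [0,0.059,-0.027,0,0,0,1]
    - [0,0.071,-0.03,0,0,0,1]
    - [0,0.08,-0.032,0,0,0,1]
    - [0,0.088,-0.033,0,0,0,1]
    - [0,0.098,-0.033,0,0,0,1]
    - [0,0.106,-0.033,0,0,0,1]
    - [0,0.11,-0.033,0,0,0,1]
    - [0,0.11,-0.033,0,0,0,1]

```text
time_s: 5.2
tcp_pos: [0.6591, -0.2382, 0.23]
eef_rot: [-3.132, 0.002, 1.75]
contact_force: [-54.2, -1.4, 18.0]
grip_width: 0.0098
```

The force rose to 54 N with the bar at x = 0.659, so the flap is against its stop. I'll ease off, release, lift, and then check by camera.

send_rows:
  deltas:
    - [0,0,0,0,0,0,-0.2]
    - [0,0,0,0,0,0,-0.2]
    - [0,0,0,0,0,0,-0.2]
    - [0,0,0,0,0,0,-0.2]
    - [0,0,-0.04,0,0,0,-0.2]
    - [0,0,-0.08,0,0,0,-0.2]
    - [0,0,-0.11,0,0,0,-0.2]
    - [0.05,-0.02,-0.11,0,0,0,-0.2]
    - [0.1,-0.04,-0.11,0,0,0,-0.2]
    - [0.1,-0.04,-0.11,0,0,0,-0.2]

```text
time_s: 6.45
tcp_pos: [0.6019, -0.1442, 0.3415]
eef_rot: [-3.134, 0.002, 1.752]
contact_force: [-0.5, -0.8, 0.2]
grip_width: 0.0511
```

```bash
python3 - <<'E'
from h import *
s=env.state();print(s["tcp_pos"],s["eef_rot"],s["contact_force"])
for n in("scene","top","wrist"):
    s=env.state();p,d=env.read_camera(n);cv2.imwrite(f"pics/{n}3.png",p[:,:,::-1])
    P=cloud(cam(n,s),d);P[d==0]=np.nan;Q=P.reshape(-1,3)
    for nm,lo,hi in(("empty",-.31,-.16),("stud",-.05,.11)):
        H=Q[(Q[:,2]>.225)&(Q[:,2]<.262)&(Q[:,1]>lo)&(Q[:,1]<hi)&(Q[:,0]>.56)&(Q[:,0]<.72)]
        if len(H)<20: print(n,nm,len(H));continue
        r=cv2.minAreaRect(np.float32(H[:,:2]));print(n,nm,len(H),H.mean(0),"z95",np.percentile(H[:,2],95),r)
E
```

```text
[ 0.60190179 -0.14420662  0.34147053] [-3.13388537e+00  2.33049362e-03  1.75241578e+00] [-0.53293851 -0.82657089  0.18337896]
scene empty 496 [ 0.66041669 -0.25156196  0.25034806] z95 0.25327135576322535 ((0.6577141284942627, -0.24027609825134277), (0.012743382714688778, 0.11461850255727768), 10.715317726135254)
scene stud 598 [0.63924668 0.02570063 0.25002835] z95 0.2527214450259599 ((0.6386994123458862, 0.024511083960533142), (0.12120484560728073, 0.012222694233059883), 80.08683013916016)
top empty 0
top stud 271 [0.63735061 0.02816889 0.24788136] z95 0.2528409152080576 ((0.6373634338378906, 0.025573324412107468), (0.12082623690366745, 0.01235851738601923), 80.4234619140625)
wrist empty 1787 [ 0.65421229 -0.22248599  0.24826622] z95 0.25164361569500665 ((0.6571080088615417, -0.23420998454093933), (0.012189152650535107, 0.11615117639303207), 10.01138687133789)
wrist stud 1887 [ 0.63193159 -0.00846345  0.24898876] z95 0.25195336094027443 ((0.6328480243682861, -0.006691507995128632), (0.05365310236811638, 0.012197783216834068), 79.23066711425781)
```

View pics/scene3.png

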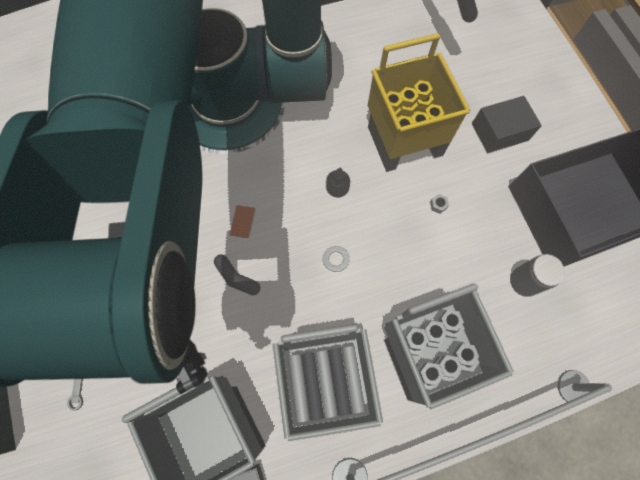

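View pics/wrist3.png

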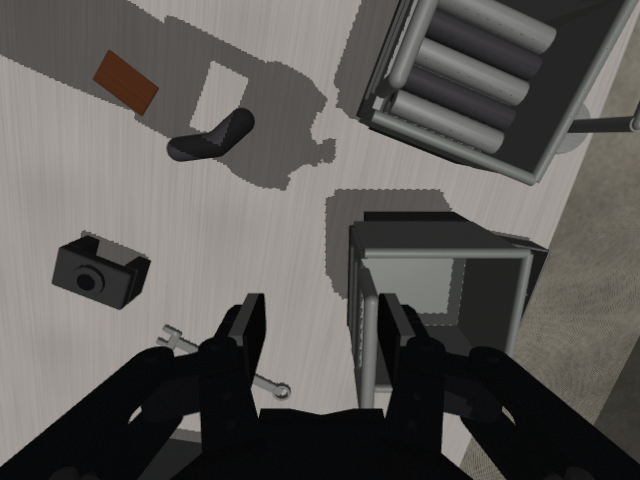

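The scene view shows the empty bin's flap up, with its bar at about (160,400). In the wrist view the bar runs along the front edge. I'll move in front of the stud bin, then check that it's shut from the unobstructed top camera before opening anything.

send_rows:
  deltas:
    - [0.03,-0.015,0,0,0,0.06,-0.2]
    - [0.07,-0.03,0,0,0,0.14,-0.2]
    - [0.12,-0.045,0,0,0,0.22,-0.2]
    - [0.16,-0.06,0,0,0,0.3,-0.2]
    - [0.185,-0.068,0,0,0,0.357,-0.2]
    - [0.185,-0.068,0,0,0,0.357,-0.2]

```text
time_s: 7.35
tcp_pos: [0.5035, 0.0235, 0.3406]
eef_rot: [-3.134, 0.005, 1.394]
contact_force: [-0.3, -0.7, 0.0]
grip_width: 0.0515
```

```bash
python3 - <<'E'
from h import *
s=env.state();print(s["tcp_pos"],s["eef_rot"],s["contact_force"])
for n in("top","scene"):
    s=env.state();p,d=env.read_camera(n);cv2.imwrite(f"pics/{n}4.png",p[:,:,::-1])
    P=cloud(cam(n,s),d);P[d==0]=np.nan;Q=P.reshape(-1,3)
    for nm,lo,hi,a in(("empty",-.325,-.14,.182),("stud",-.07,.11,-.177),("nut",.14,.33,.019)):
        B=Q[(Q[:,1]>lo)&(Q[:,1]<hi)&(Q[:,0]>.6)&(Q[:,0]<.84)];hz=np.array([np.cos(a),np.sin(a)])
        H=B[(B[:,2]>.225)&(B[:,2]<.262)];W=B[(B[:,2]>.182)&(B[:,2]<.193)]
        u=W[:,:2]@hz
        if len(H)<20: print(n,nm,len(H));continue
        h=H[:,:2]@hz
        print(n,nm,len(H),"bar",H[:,:2].mean(0),"bar u %.4f min %.4f max %.4f"%(h.mean(),h.min(),h.max()),"rim u max %.4f"%np.percentile(u,99.5),"diff %.4f"%(np.percentile(u,99.5)-h.mean()),"ztop",np.percentile(H[:,2],95))
E
```

```text
[0.50350064 0.02353217 0.34056768] [-3.13362805  0.00517465  1.39389516] [-0.28398299 -0.67902102  0.02760632]
top empty 281 bar [ 0.65638133 -0.23458239] bar u 0.6031 min 0.5963 max 0.6103 rim u max 0.7590 diff 0.1559 ztop 0.2529532810436732
top stud 6
top nut 281 bar [0.64984753 0.22980258] bar u 0.6541 min 0.6487 max 0.6601 rim u max 0.8111 diff 0.1570 ztop 0.25354388575773457
scene empty 667 bar [ 0.65765323 -0.23645967] bar u 0.6040 min 0.5972 max 0.6100 rim u max 0.7579 diff 0.1540 ztop 0.2532461820356281
scene stud 599 bar [0.63924956 0.02566568] bar u 0.6247 min 0.6183 max 0.6304 rim u max 0.7788 diff 0.1540 ztop 0.25273745479119875
scene nut 536 bar [0.65139877 0.22785931] bar u 0.6556 min 0.6491 max 0.6612 rim u max 0.8104 diff 0.1548 ztop 0.25294518702602514
```

View pics/top4.png

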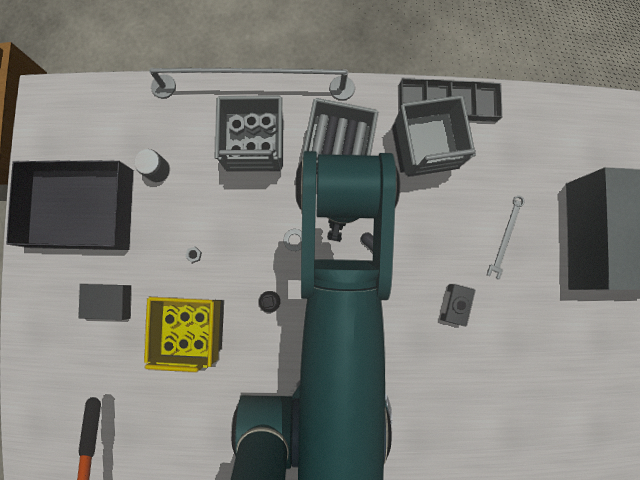

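From both cameras, the empty bin's bar-to-rear-rim distance (0.156 top, 0.154 scene) matches the shut bins (0.157 and 0.154), so it is shut. Next I'll grip the stud bar.

send_rows:
  deltas:
    - [0.008,0.04,0,0,0,0,-0.2]
    - [0.016,0.085,0,0,0,0,-0.2]
    - [0.022,0.12,0,0,0,0,-0.2]
    - [0.025,0.132,0.01,0,0,0,-0.2]
    - [0.025,0.132,0.05,0,0,0,-0.2]
    - [0.025,0.132,0.05,0,0,0,-0.2]

```text
time_s: 8.2
tcp_pos: [0.6371, 0.0228, 0.2854]
eef_rot: [-3.128, 0.007, 1.393]
contact_force: [-1.0, -0.1, 0.1]
grip_width: 0.0511
```

```bash
python3 - <<'E'
from h import *
s=env.state();p,d=env.read_camera("wrist");cv2.imwrite("pics/w5.png",p[:,:,::-1])
print(s["time_s"],s["tcp_pos"],s["eef_rot"],proj(cam("wrist",s),[.638,.025,.245]))
E
```

```text
8.2 [0.63706218 0.02277199 0.28539028] [-3.12755013  0.00656143  1.3932723 ] [[324.19801267 270.92990274]]
```

View pics/w5.png

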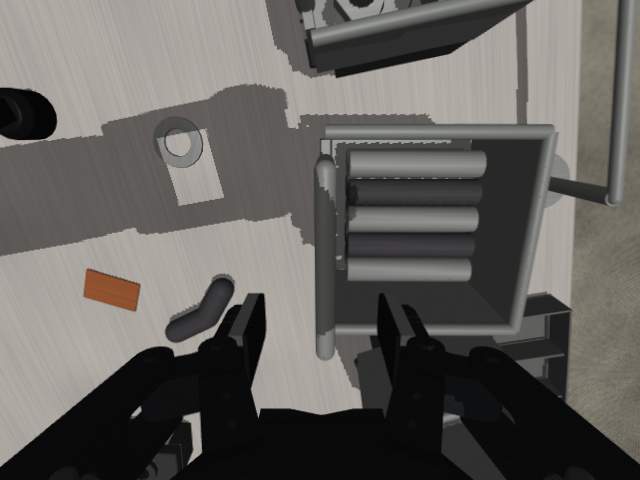

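The stud bar is at column 325, centred between the jaws (265 to 380). I'll descend and grip.

send_rows:
  deltas:
    - [0,0,0.03,-0.014,0,0,-0.2]
    - [0,0,0.057,-0.014,0,0,-0.2]
    - [0,0,0.057,-0.014,0,0,1]
    - [0,0,0.057,-0.014,0,0,1]
    - [0,0,0.057,-0.014,0,0,1]
    - [0,0,0.057,-0.014,0,0,1]
    - [0,0,0.057,-0.014,0,0,1]
  newtons: 40

```text
time_s: 9.12
tcp_pos: [0.6374, 0.0226, 0.2337]
eef_rot: [3.135, 0.006, 1.393]
contact_force: [-0.6, -0.7, 7.9]
grip_width: 0.0105
```

send_rows:
  deltas:
    - [0,-0.0175,0.001,0,0,0,1]
    - [0,-0.035,0.0035,0,0,0,1]
    - [0,-0.052,0.008,0,0,0,1]
    - [0,-0.068,0.014,0,0,0,1]
    - [0,-0.084,0.0215,0,0,0,1]
    - [0,-0.099,0.0305,0,0,0,1]
    - [0,-0.113,0.041,0,0,0,1]
    - [0,-0.1255,0.053,0,0,0,1]
    - [0,-0.1255,0.053,0,0,0,1]
  newtons: 60

```text
time_s: 10.25
tcp_pos: [0.5134, 0.0448, 0.1812]
eef_rot: [3.135, 0.005, 1.394]
contact_force: [-9.8, 1.8, 5.7]
grip_width: 0.0096
```

send_rows:
  deltas:
    - [0,-0.0115,0.013,0,0,0,1]
    - [0,-0.022,0.0275,0,0,0,1]
    - [0,-0.0305,0.0425,0,0,0,1]
    - [0,-0.0375,0.0585,0,0,0,1]
    - [0,-0.043,0.075,0,0,0,1]
    - [0,-0.047,0.092,0,0,0,1]
    - [0,-0.049,0.105,0,0,0,1]
    - [0,-0.049,0.112,0,0,0,1]
    - [0,-0.049,0.115,0,0,0,1]
    - [0,-0.049,0.115,0,0,0,1]

```text
time_s: 11.5
tcp_pos: [0.467, 0.0534, 0.0718]
eef_rot: [3.132, 0.003, 1.394]
contact_force: [-30.5, 3.2, 73.3]
grip_width: 0.0097
```

```bash
python3 - <<'E'
from h import *
s=env.state();print(s["contact_force"],s["tcp_pos"])
for n in("scene","wrist"):
    s=env.state();p,d=env.read_camera(n);cv2.imwrite(f"pics/{n}6.png",p[:,:,::-1])
E
```

```text
[-30.46243531   3.22801102  73.34563399] [0.46702327 0.05341689 0.0718191 ]
```

View pics/wrist6.png

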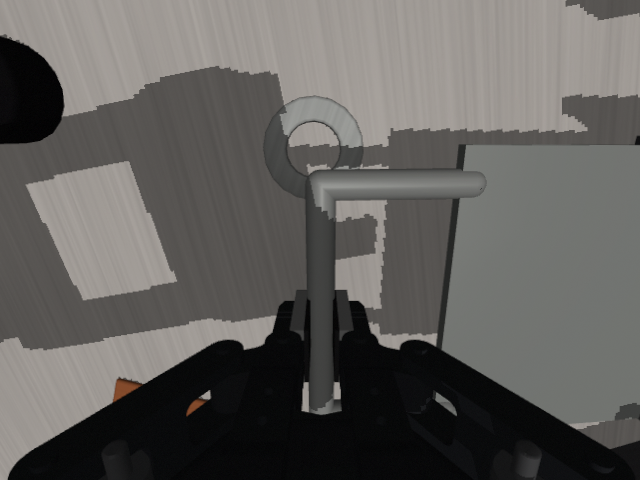

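The flap lies level and the downward force is 73 N, so it is on its lower stop. I'll release with a small opening and retreat straight up.

send_rows:
  deltas:
    - [0,0,0,0,0,0,0.2]
    - [0,0,0,0,0,0,0.2]
    - [0,0,0,0,0,0,0.2]
    - [0,0,0,0,0,0,0.2]
    - [0,0,-0.03,0,0,0,0.2]
    - [0,0,-0.08,0,0,0,0.2]
    - [0,0,-0.14,0,0,0,0.2]
    - [0,0,-0.2,0,0,0,0.2]
    - [0,-0.04,-0.24,0,0,0,0.2]
    - [0,-0.08,-0.24,0,0,0,0.2]
    - [0,-0.08,-0.24,0,0,0,0.2]

```text
time_s: 12.98
tcp_pos: [0.3848, 0.0689, 0.3118]
eef_rot: [3.13, 0.002, 1.395]
contact_force: [0.6, 0.1, 0.4]
grip_width: 0.0343
```

```bash
python3 - <<'E'
from h import *
s=env.state();print(s["contact_force"],s["tcp_pos"],s["time_s"])
for n in("scene","top","wrist"):
    s=env.state();p,d=env.read_camera(n);cv2.imwrite(f"pics/{n}7.png",p[:,:,::-1])
    P=cloud(cam(n,s),d);P[d==0]=np.nan;Q=P.reshape(-1,3)
    for nm,lo,hi in(("empty",-.325,-.14),("nut",.14,.33)):
        B=Q[(Q[:,1]>lo)&(Q[:,1]<hi)&(Q[:,0]>.6)&(Q[:,0]<.84)];H=B[(B[:,2]>.225)&(B[:,2]<.262)]
        if len(H)>20:print(n,nm,len(H),H.mean(0))
    # stud flap face
    hz=np.array([np.cos(-.177),np.sin(-.177)]);yy=np.array([-hz[1],hz[0]]);r=Q[:,:2]-[.638,.025];u=-(r@hz);v=r@yy
    F=Q[(u>.02)&(u<.11)&(abs(v)<.06)&(Q[:,2]>.04)&(Q[:,2]<.13)]
    if len(F)>100:
        f=F.mean(0);nn=np.linalg.svd(F-f,full_matrices=False)[2][2];nn*=np.sign(nn[2]);tilt=np.arcsin(-(nn[:2]@-hz));print(n,"flap",len(F),f,nn,"theta",np.pi/2-np.arctan2(nn[:2]@hz,nn[2]))
    G=Q[(u>.165)&(u<.19)&(abs(v)<.045)&(Q[:,2]>.06)&(Q[:,2]<.13)]
    if len(G)>20:print(n,"bar top z",len(G),G.mean(0),np.percentile(G[:,2],95))
E
```

```text
[0.5726062  0.12002687 0.4272651 ] [0.38484237 0.06889009 0.31179538] 12.975
scene empty 670 [ 0.65762719 -0.23631145  0.24974443]
scene nut 539 [0.65138092 0.22794577 0.24950459]
scene flap 2805 [0.57443291 0.03622109 0.07830257] [ 0.07270656 -0.0134132   0.99726318] theta 1.4967964208079718
scene bar top z 264 [0.46740785 0.05551752 0.08778826] 0.09082131292877312
top empty 278 [ 0.65641465 -0.23472301  0.24783409]
top nut 281 [0.6500093  0.22990827 0.24740163]
top flap 1608 [0.57370434 0.03640098 0.07701276] [ 0.06976681 -0.01063404  0.99750665] theta 1.50018834509842
wrist flap 7983 [0.574096   0.03936205 0.07801888] [ 0.06986557 -0.01096935  0.9974961 ] theta 1.5000317315987663
wrist bar top z 892 [0.46623872 0.05733192 0.08736706] 0.0894361036916192
```

View pics/scene7.png

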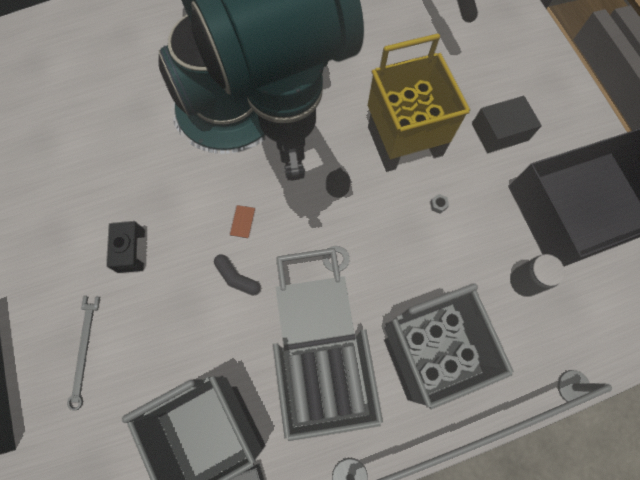

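The stud flap is right down (fitted angle 1.50 rad), the empty and nut flaps are up, and the arm is clear of everything. Handing in.

```bash
python3 -c "
from cell import env
print(env.finish_job())"
```

```text
the job is handed in; nothing more can be done
None
```

The job is handed in at about 13 s on the robot's clock. I gripped the empty bin's bar and swung its flap up against its shut stop. After checking that by camera, I gripped the stud bin's bar and swung its flap down to its lower stop, then released it and backed away.

**Last checks:**
- **Stud flap:** its fitted angle was 1.500 rad from the top and wrist cameras and 1.497 rad from the scene camera, so it is right down.
- **Empty flap:** its bar sits within about 1 mm of where the shut bins' bars sit, measured to the rear rim. It did not move afterwards.
- **Nut bin:** its bar has not moved and the bin is still shut.
- **Clearance:** the force on the tool was under 1 N at the end, so the robot is touching nothing.

No check failed. The highest wrist force readings came at the stops, about 57 N on closing and 79 N on opening, against the 120 N limit. They were read only at the end of each move, so I have no reading between.

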